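# Slide the slate out of the serving stand

## Robot

A 7-joint arm with a two-finger parallel gripper is mounted at the origin on a cart in front of the work surface, level with it; the furniture and walls round the work are solid. World frame = base frame: x ahead of the robot, y to its left, z up, the work surface at z = 0. Lengths are in m, angles in rad, forces in N, time in s.
With the tool pointing down it reaches from about 0.425 to 0.875 m from the base axis. Payload 4.7 kg.
Tool frame: the origin (TCP) lies midway between the tips of the shut fingers; the grasp point (between the pads) lies 19 mm behind it; z points along the fingers, y is the line along which they close (so a half turn about z gives the same grasp; the last joint's range is limited). The gripper opens to 85 mm and grips with 20 to 120 N. Pads are 22 mm wide; open, the fingers measure 114 mm over their backs; the gripper's body (76 mm by 85 mm) begins 54 mm behind the grasp point. The pads swing forward as they close: fully open they stand 13 mm farther back than shut.
Start: joints at [-1.232, 0.321, -0.07, 1.45, 0.023, 1.371, -0.057], TCP at [0.207, 0.616, 0.231] pointing down, gripper open.
Joint ranges: [-2.86, 2.86], [-0.3, 2.09], [-1.38, 1.24], [0.06, 2.45], [-1.56, 4.7], [0.09, 2.05], [-2.69, 2.69]. Speed limits (rad/s): [2.57, 2.57, 3.14, 3.14, 3.14, 3.14, 3.14].

## Interface

Orientations are given as a unit quaternion [x, y, z, w].
In Python, from rig import env gives the robot as it stands.
- The arm moves only by the tool drive_tool, never from a script. Its argument "increments" is a list of rows, each an object of numbers: "x", "y", "z": the shift along the tool's x, y, z normalised to -1 to 1, where 1 is 200 mm; "wx", "wy", "wz": the turn, a rotation vector about the tool's x, y, z normalised to -1 to 1, where 1 is pi rad. A call has 1 to 10 rows; each row is the pose to reach, as a shift and turn from the pose commanded when the call began, along the tool's axes at that moment, turning the shorter way round; what a row does not reach only later rows make up. A row lasts 1/10 s, in which the tool goes at most 50 mm and 8.59 degrees, less where a joint would pass 70% of its speed; a pose out of reach is approached as far as the arm can. A call with a number of a shift or a turn outside -1 to 1 is refused whole. A call with a gripper value outside its range is refused whole. "fingers" is the closure, from 0 (fully open) to 1 (shut), set as the call begins (left out, the last holds). The fingers move at their own pace and stop on an object; "newtons" is the grip in N (left out, the last holds). Time passes only in rows, so rows that repeat a pose let the fingers close. It gives the time, the measured TCP pose, the force, the opening and the grip force at its end, in the units of the state.
- env.get_state(): the state, without advancing time (a new reading comes with each control period).
- env.snapshot(name): name is "scene" or "top" or "wrist"; returns a dict with "img" (384x512x3 uint8, red, green, blue), "K" (3x3 intrinsics, pixels), "R" (3x3) and "t" (3): a world point X has camera coordinates R X + t. Camera axes: x right, y down, z forward; pixel columns grow to the right and rows downward; lengths in m; the calibration is good to about 2 mm. A picture is of the moment at which its call begins. There is no depth.
- env.close_job(): hands the job in; it is judged then, once.
Trained networks look in the newest picture that a camera, given by its name, has taken for a name from the list of things; names that differ only in an ending like _2 or _b are one class to them, and where a whole thing is asked for, a point or a joint stands for the part that bears it (a point fixed in the world has none). Each returns a list of dicts, best first, with "p" (0 to 1); they miss things now and then, are a little off and sometimes report something else, mostly with a low value. They report only what shows in the picture. A call takes as long as a camera call.
- env.search_frame(camera, thing): "xyz" ([x, y, z] in m, in world coordinates, good to about 4 mm: the middle of the surface that is visible of it).
The state is a dict: "t": time; "joints": joint angles; "joint_velocities": joint speeds; "joint_torque": joint torques, N m; "eef_pos": TCP position; "tool_rot": TCP orientation; "force": force on the tool from outside, world axes, zero at the start; "torque": the same for the moment, N m; "finger_gap": opening from 0.0 (shut) to 1.0 (fully open); "grip_force": force on a finger pad.
Only numpy, scipy, OpenCV 4.12 (cv2) and the standard library are available. Lean on these libraries where they do the work, as an engineer would, in place of code of your own. Each camera call takes 0.05 s, during which the arm holds its last target. There are 200 camera calls.

## Task

The slate insert of the wooden serving stand has to come out for washing, but it lies flush in its frame and shows no edge to take hold of. Turn the wooden catch at the stand's open end down out of the way, to either side, then push the slate with a fingertip from the finger slot at the other end until about 5 cm of it sticks out past the open end. Leave it lying flat there with the catch still down; only push, do not lift the slate, and do not disturb the other things on the table.

Things in the scene. Friction and masses are not known exactly. Their poses are not given: they have to be found in the camera images.
- stand: Low wooden serving stand, fixed, 166 mm wide (its x), 260 mm long (its y), 81 mm tall; origin under its centre, on the table. Its +y end (to the robot's left, yaw up to 0.4 rad) is the open end with the catch. The slate slides along y on a shelf board, top 75 mm above the table, between two side boards 16 mm thick, 134 mm apart inside, tops at 81 mm, level with the slate's top
- finger_slot (a point): middle of the slot's rear end (stand x 0, y -130, z 75 mm). The slot is cut right through the 16 mm shelf, x -32 to 32 mm, open to the rear and running under the slate to y +10 mm, so a fingertip behind the slate's rear edge can reach below it and follow it. Below is a stretcher (y -110 to -126 mm, top at 46 mm). Back stops beside the slot: y -91 to -129, |x| over 33 mm, tops at 81 mm
- stand_edge (a point): middle of the stand's open end, at the top of the shelf board (stand x 0, y 130, z 75 mm); what sticks out is measured from here along the stand's y
- slate: Plain dark slate plate, 130 mm (x) by 210 mm (y) by 6 mm thick, 0.36 to 0.56 kg, loose in the stand with 2 mm play each side; origin at the centre of its underside, axes along the stand's. At the start its front edge is 1 to 6 mm short of the open end; it cannot pass while the catch stands up
- slate_front (a point): middle of the slate's front (+y) edge, at its underside
- slate_rear (a point): middle of the slate's rear (-y) edge, at its underside, over the finger slot: the edge to push on
- catch (a joint): angle of the wooden turn catch outside the open end, rad: 0 = upright, blocking the slate; positive leans to the stand's +x (away from the robot), negative to -x; stops at +-1.62. Starts within 0.25 of upright; lets the slate pass beyond about 1.2; stays where it is left (friction 0.03 N m)
- catch_knob (a point): centre of the catch's round knob, 18 mm diameter, spanning y 150 to 168 mm in the stand's frame, clear of stand and slate; 40 mm from the catch's screw (stand x 0, z 49 mm, along y), so 89 mm above the table when upright, 49 mm when down. The catch's bar, 18 mm wide, spans y 131 to 143 mm and reaches 51 mm past the screw; a 10 mm thick neck joins bar and knob
- tin_small: small round food tin, 58 mm across and 72 mm tall, standing in front of the stand, loose, not to be moved; origin under its centre
- salt_shaker: glass salt shaker with a metal top, 44 mm across and 90 mm tall, standing behind the stand, loose, not to be moved; origin under its centre
- garlic: bulb of garlic, 55 mm across and 55 mm tall, lying in front of the stand near its open end, loose, not to be moved; origin under its centre
- tea_light: tea light, 38 mm across, 15 mm tall, on the near right of the stand, loose, not to be moved; origin under its centre

How it is judged:
By the outcome, as a careful person would: the job done as asked, in the order asked, and still so for the second after the job is handed in, with the robot touching nothing.
It also fails if it takes over 51 s, if anything falls off the work surface, if the arm or the gripper's body presses on something with over 40 N, if the wrist force passes 120 N, or if a joint passes its speed limit or range.

## Working session

There is one attempt and no reset: what is moved stays moved. The work goes in short steps, Python scripts to look and compute and a tool call to move; the robot and the scene stay as the last step left them, time stands still between calls to the robot, and variables do not carry over. Pictures are saved under pics/ and viewed, at most 10 in all, crops included, and the job is handed in when it is done.

Besides the shell and the picture viewer there is one more tool, called in YAML: its name, and indented under it one key for each argument. drive_tool: Moves the arm, as the interface text tells. Its arguments: {"type":"object","properties":{"increments":{"type":"array","items":{"type":"object","properties":{"x":{"type":"number","minimum":-1,"maximum":1},"y":{"type":"number","minimum":-1,"maximum":1},"z":{"type":"number","minimum":-1,"maximum":1},"wx":{"type":"number","minimum":-1,"maximum":1},"wy":{"type":"number","minimum":-1,"maximum":1},"wz":{"type":"number","minimum":-1,"maximum":1}}}},"fingers":{"type":"number"},"newtons":{"type":"number"}},"required":["increments"]}

```bash
mkdir -p pics; python3 - <<'E'
from rig import env
import cv2
s=env.get_state();print(s['t'],s['eef_pos'],s['tool_rot'],s['finger_gap'])
for c in("top","scene"):
    d=env.snapshot(c);cv2.imwrite(f"pics/{c}1.png",d["img"][:,:,::-1])
    for n in("stand","finger_slot","stand_edge","slate","slate_front","slate_rear","catch_knob","tin_small","salt_shaker","garlic","tea_light"):
        try:print(c,n,[([round(float(v),3) for v in r['xyz']],round(r['p'],2)) for r in env.search_frame(c,n)[:2]])
        except Exception as e:print(c,n,e)
print(env.get_state()['t'])
E
```

```text
0.0 [0.20728662 0.61550672 0.23020672] [ 1.61660920e-01  9.86845900e-01 -9.51133952e-04 -1.12043029e-04] 0.9995458134643186
top stand [([0.503, 0.016, 0.078], 0.97)]
top finger_slot [([0.501, 0.009, 0.083], 0.93)]
top stand_edge [([0.503, 0.014, 0.082], 0.9)]
top slate [([0.5, 0.092, 0.079], 0.62)]
top slate_front [([0.5, 0.088, 0.08], 0.77)]
top slate_rear [([0.499, 0.084, 0.083], 0.71), ([0.395, -0.151, 0.011], 0.3)]
top catch_knob [([0.497, 0.083, 0.082], 0.7), ([0.503, 0.208, 0.095], 0.64)]
top tin_small [([0.368, 0.068, 0.067], 0.68)]
top salt_shaker []
top garlic [([0.36, 0.201, 0.038], 0.61)]
top tea_light [([0.399, -0.151, 0.012], 0.66)]
scene stand [([0.456, -0.038, 0.074], 0.96), ([0.349, 0.184, 0.034], 0.38)]
scene finger_slot [([0.454, -0.035, 0.071], 0.92)]
scene stand_edge [([0.455, -0.034, 0.066], 0.74), ([0.616, 0.043, 0.074], 0.51)]
scene slate [([0.497, 0.075, 0.076], 0.76)]
scene slate_front [([0.49, 0.07, 0.08], 0.85)]
scene slate_rear [([0.5, 0.076, 0.082], 0.59), ([0.616, 0.041, 0.075], 0.47)]
scene catch_knob [([0.499, 0.204, 0.096], 0.42)]
scene tin_small [([0.364, 0.051, 0.058], 0.82)]
scene salt_shaker [([0.616, 0.041, 0.073], 0.65)]
scene garlic [([0.347, 0.187, 0.033], 0.51)]
scene tea_light [([0.399, -0.149, 0.01], 0.62)]
1.2
```

View pics/top1.png

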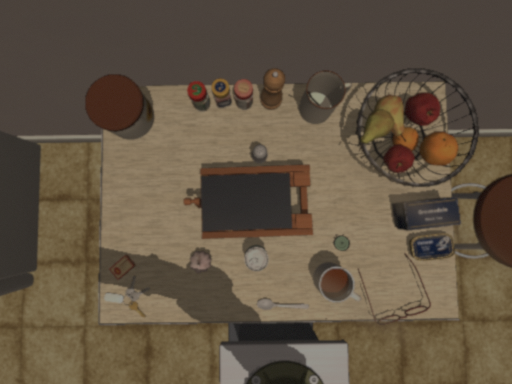

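View pics/scene1.png

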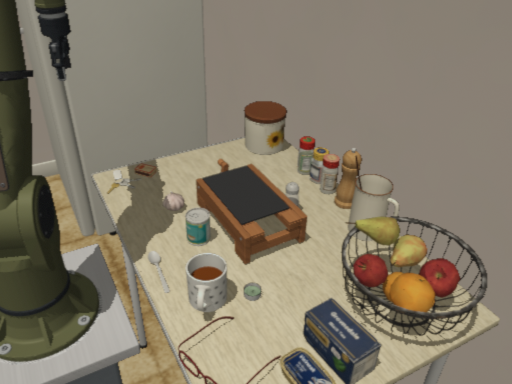

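The top view shows the stand nearly axis-aligned (pixels x 201–311, y 165–237), with the slot at the right (−y) and the knob at about (188,202). I'll refine this with a crop and a pixel-to-plane fit.

```bash
cat > h.py <<'E'
import numpy as np,cv2
from rig import env
def plane(d,uv,z):
    r=d["R"].T@np.linalg.solve(d["K"],np.array([uv[0],uv[1],1.]));c=-d["R"].T@d["t"]
    return c+r*(z-c[2])/r[2]
def pix(d,X):
    p=d["K"]@(d["R"]@np.asarray(X,float)+d["t"]);return p[:2]/p[2]
def st():
    s=env.get_state();print(s['t'],np.round(s['eef_pos'],4),np.round(s['tool_rot'],4),np.round(s['force'],1),s['finger_gap']);return s
E
python3 - <<'E'
from h import *
d=env.snapshot("top");im=d["img"]
g=im.max(2);m=(g<60).astype(np.uint8)
m[:160]=0;m[245:]=0;m[:,:195]=0;m[:,318:]=0
m=cv2.morphologyEx(m,cv2.MORPH_OPEN,np.ones((5,5)))
c=max(cv2.findContours(m,0,2)[0],key=cv2.contourArea)
r=cv2.minAreaRect(c);b=cv2.boxPoints(r)
print(r);print([plane(d,p,.081).round(4) for p in b], plane(d,r[0],.081))
crop=cv2.resize(im[150:250,175:325],None,fx=5,fy=5,interpolation=cv2.INTER_CUBIC)
cv2.imwrite("pics/crop.png",crop[:,:,::-1])
print(plane(d,(200,200),.081),plane(d,(201,200),.081))
E
```

```text
((244.83631896972656, 201.41656494140625), (55.7144775390625, 89.9426498413086), 87.95458984375)
[array([0.5643, 0.1979, 0.081 ]), array([ 0.5691, -0.0136,  0.081 ]), array([ 0.4387, -0.0154,  0.081 ]), array([0.434 , 0.1936, 0.081 ])] [0.50113139 0.09060513 0.081     ]
[0.50583015 0.19546913 0.081     ] [0.50579928 0.19312892 0.081     ]
```

View pics/crop.png

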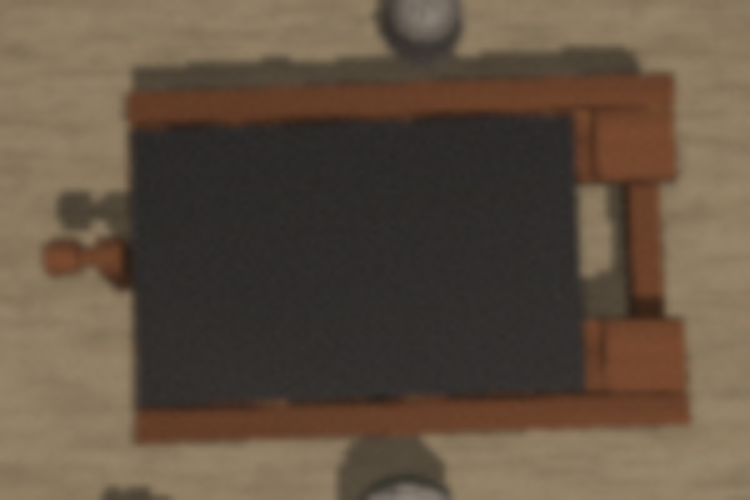

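```bash
python3 - <<'E'
from h import *
d=env.snapshot("top")
P=lambda u,v,z=.081:plane(d,(175+(u+.5)/5-.5,150+(v+.5)/5-.5),z)
A,B,C,D=P(128,91),P(672,75),P(689,424),P(135,441)
c=(A+B+C+D)/4;print(c,[p.round(4) for p in (A,B,C,D)])
e=((A+D)-(B+C))/2;print("len",np.linalg.norm(e),"wid",np.linalg.norm(A+B-C-D)/2,"yaw",np.arctan2(-e[0],e[1]))
k=P(62,258,.089);print("knob",k)
sf,sr=(P(134,127)+P(138,404))/2,(P(573,114)+P(585,390))/2
print("slate",sf,sr,np.linalg.norm(sf-sr),np.arctan2(-(sf-sr)[0],(sf-sr)[1]))
yaw=.036
R=np.array([[np.cos(yaw),-np.sin(yaw)],[np.sin(yaw),np.cos(yaw)]])
for n,p in (("knob",k),("sf",sf),("sr",sr)):print(n,(R.T@(p-c)[:2]).round(4))
E
```

```text
[0.50204495 0.06496045 0.081     ] [array([0.5818, 0.1948, 0.081 ]), array([ 0.5859, -0.0617,  0.081 ]), array([ 0.4225, -0.0653,  0.081 ]), array([0.418 , 0.1919, 0.081 ])]
len 0.25689489806097443 wid 0.1636421000881053 yaw 0.01686415487718853
knob [0.50303994 0.22449949 0.089     ]
slate [0.49984994 0.19127774 0.081     ] [ 0.50343234 -0.0159841   0.081     ] 0.20729280516457863 0.017282709615901382
knob [0.0067 0.1594]
sf [0.0024 0.1263]
sr [-0.0015 -0.0809]
```

drive_tool:
  increments:
    - {"x": -0.935,"y": -0.74,"z": 0.25,"wz": 0.195}
    - {"x": -0.935,"y": -0.74,"z": 0.25,"wz": 0.195}
    - {"x": -0.935,"y": -0.74,"z": 0.25,"wz": 0.195}
    - {"x": -0.935,"y": -0.74,"z": 0.25,"wz": 0.195}
    - {"x": -0.935,"y": -0.74,"z": 0.25,"wz": 0.195}
    - {"x": -0.935,"y": -0.74,"z": 0.25,"wz": 0.195}
  fingers: 1
  newtons: 40

```text
schema error: expected keys x, y, z, wx, wy, wz
```

```bash
cat >> h.py <<'E'
from scipy.spatial.transform import Rotation as Ro
C=np.array([.502,.065,0]);YAW=.018
S=Ro.from_euler('z',YAW)
def go(sx,sy,z):
    s=st();q=Ro.from_quat(s['tool_rot'])
    T=C+S.apply([sx,sy,z]);des=np.column_stack([S.apply([0,1,0]),S.apply([1,0,0]),[0,0,-1]])
    print("stand",(S.inv().apply(s['eef_pos']-C)*1000).round(1))
    print("d",(q.inv().apply(T-s['eef_pos'])/.2).round(3),"w",((q.inv()*Ro.from_matrix(des)).as_rotvec()/np.pi).round(4))
E
python3 -c "
from h import *
go(-.045,.164,.14)"
```

```text
1.3 [0.2075 0.616  0.2314] [1.617e-01 9.868e-01 1.000e-04 0.000e+00] [0.4 1.  0.6] 0.9987686962735186
stand [-284.6  556.3  231.4]
d [-1.787 -1.445  0.457] w [ 1.000e-04 -0.000e+00  3.909e-01]
```

drive_tool:
  increments:
    - {"x": -0.935,"y": -0.74,"z": 0.25,"wx": 0,"wy": 0,"wz": 0.195}
    - {"x": -0.935,"y": -0.74,"z": 0.25,"wx": 0,"wy": 0,"wz": 0.195}
    - {"x": -0.935,"y": -0.74,"z": 0.25,"wx": 0,"wy": 0,"wz": 0.195}
    - {"x": -0.935,"y": -0.74,"z": 0.25,"wx": 0,"wy": 0,"wz": 0.195}
    - {"x": -0.935,"y": -0.74,"z": 0.25,"wx": 0,"wy": 0,"wz": 0.195}
    - {"x": -0.935,"y": -0.74,"z": 0.25,"wx": 0,"wy": 0,"wz": 0.195}
  fingers: 1
  newtons: 40

```text
t: 1.9
eef_pos: [0.342, 0.4092, 0.1804]
tool_rot: [0.457, 0.89, -0.002, 0.001]
force: [-0.4, -0.1, 0.4]
finger_gap: 0.001
grip_force: 0.0
```

```bash
python3 -c "
from h import *
go(-.045,.164,.14)"
```

```text
1.9 [0.342  0.4092 0.1804] [ 0.4565  0.8897 -0.0016  0.0013] [-0.4 -0.1  0.4] 0.0011201292357725468
stand [-153.7  347.   180.4]
d [-1.061 -0.072  0.206] w [-1.000e-04  1.300e-03  1.925e-01]
```

drive_tool:
  increments:
    - {"x": -1,"y": -0.07,"z": 0.2,"wx": 0,"wy": 0,"wz": 0.193}
    - {"x": -1,"y": -0.07,"z": 0.2,"wx": 0,"wy": 0,"wz": 0.193}
    - {"x": -1,"y": -0.07,"z": 0.2,"wx": 0,"wy": 0,"wz": 0.193}
    - {"x": -1,"y": -0.07,"z": 0.2,"wx": 0,"wy": 0,"wz": 0.193}
    - {"x": -1,"y": -0.07,"z": 0.2,"wx": 0,"wy": 0,"wz": 0.193}
    - {"x": -1,"y": -0.07,"z": 0.2,"wx": 0,"wy": 0,"wz": 0.193}

```text
t: 2.5
eef_pos: [0.4452, 0.2455, 0.1413]
tool_rot: [0.698, 0.716, -0.0, -0.0]
force: [0.5, 0.3, 0.4]
finger_gap: 0.002
grip_force: 0.0
```

```bash
python3 -c "
from h import *
d=env.snapshot('wrist');cv2.imwrite('pics/w1.png',d['img'][:,:,::-1])
go(-.045,.165,.075)
print(pix(d,C+S.apply([.004,.159,.089])))
print(env.search_frame('wrist','catch_knob')[:2])"
```

```text
2.55 [0.4444 0.2473 0.1416] [ 6.972e-01  7.169e-01  3.000e-04 -3.000e-04] [-1.8  0.6 -0.3] 0.00045598126041772503
stand [-54.3 183.3 141.6]
d [-0.092  0.046  0.333] w [-0.     -0.0003  0.0031]
[329.45520151 238.14916223]
[{'xyz': [0.495, 0.2041, 0.0916], 'p': 0.94}]
```

View pics/w1.png

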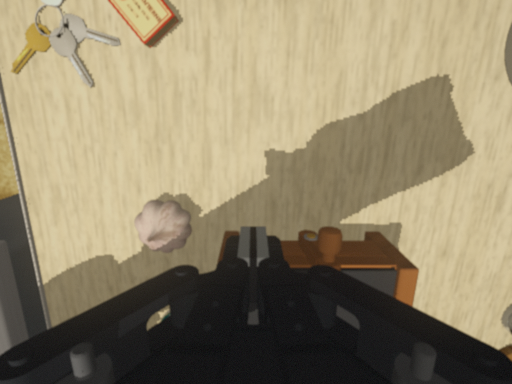

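The wrist view shows the knob at (329,240), where I predicted it, with the garlic clear at (163,225). Next: descend beside the knob.

drive_tool:
  increments:
    - {"x": -0.09,"y": 0.04,"z": 0.2,"wx": 0,"wy": 0,"wz": 0.003}
    - {"x": -0.09,"y": 0.04,"z": 0.39,"wx": 0,"wy": 0,"wz": 0.003}
    - {"x": -0.09,"y": 0.04,"z": 0.39,"wx": 0,"wy": 0,"wz": 0.003}
    - {"x": -0.09,"y": 0.04,"z": 0.39,"wx": 0,"wy": 0,"wz": 0.003}

```text
t: 3.0
eef_pos: [0.4523, 0.2306, 0.0637]
tool_rot: [0.7, 0.714, -0.0, -0.0]
force: [0.8, 0.1, 0.7]
finger_gap: 0.001
grip_force: 0.0
```

```bash
python3 -c "
from h import *
go(.015,.165,.063)"
```

```text
3.0 [0.4523 0.2306 0.0637] [ 6.997e-01  7.144e-01 -3.000e-04 -3.000e-04] [0.8 0.1 0.7] 0.0006302625087513836
stand [-46.7 166.4  63.7]
d [-0.008  0.309  0.004] w [-0.0002 -0.      0.0009]
```

drive_tool:
  increments:
    - {"x": 0,"y": 0.06,"z": 0,"wx": 0,"wy": 0,"wz": 0}
    - {"x": 0,"y": 0.11,"z": 0,"wx": 0,"wy": 0,"wz": 0}
    - {"x": 0,"y": 0.16,"z": 0,"wx": 0,"wy": 0,"wz": 0}
    - {"x": 0,"y": 0.2,"z": 0,"wx": 0,"wy": 0,"wz": 0}
    - {"x": 0,"y": 0.24,"z": 0,"wx": 0,"wy": 0,"wz": 0}
    - {"x": 0,"y": 0.28,"z": 0,"wx": 0,"wy": 0,"wz": 0}
    - {"x": 0,"y": 0.29,"z": 0,"wx": 0,"wy": 0,"wz": 0}

```text
t: 3.7
eef_pos: [0.5116, 0.2294, 0.063]
tool_rot: [0.701, 0.713, -0.0, 0.0]
force: [-1.5, -1.1, -0.7]
finger_gap: -0.0
grip_force: 0.6
```

```bash
python3 -c "
from h import *
d=env.snapshot('scene');cv2.imwrite('pics/s2.png',cv2.resize(d['img'][110:240,150:320],None,fx=4,fy=4)[:,:,::-1])
go(.05,.165,.1)
d=env.snapshot('top');print(env.search_frame('top','catch_knob')[:2])"
```

```text
3.75 [0.5118 0.2295 0.0631] [ 7.011e-01  7.131e-01 -1.000e-04  3.000e-04] [-0.2  0.3  0.2] -0.0019829542380192435
stand [ 12.8 164.3  63.1]
d [ 0.004  0.186 -0.184] w [ 0.0001  0.0002 -0.0003]
[{'xyz': [0.5168, 0.2037, 0.0698], 'p': 0.57}, {'xyz': [0.3984, -0.1519, 0.0094], 'p': 0.43}]
```

View pics/s2.png

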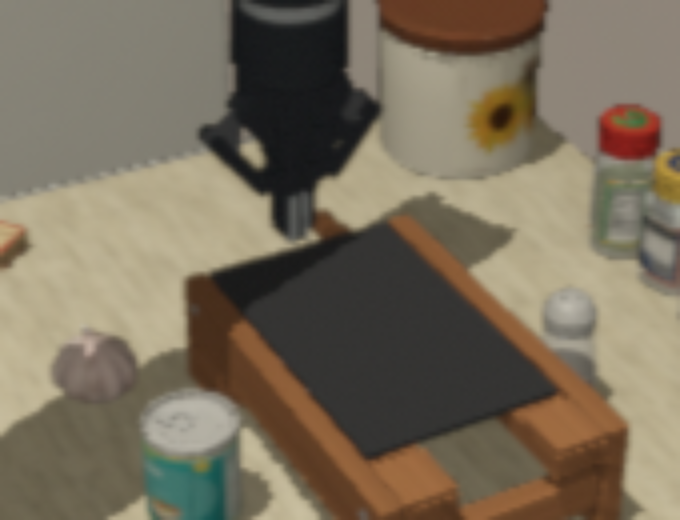

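The knob has gone over toward +x, to the right of the finger and at the edge of its shadow, at roughly 55°. Next I'll hop over it and press it down from above.

drive_tool:
  increments:
    - {"x": 0,"y": -0.04,"z": -0.05,"wx": 0,"wy": 0,"wz": 0}
    - {"x": 0,"y": -0.04,"z": -0.21,"wx": 0,"wy": 0,"wz": 0}
    - {"x": 0,"y": 0.12,"z": -0.21,"wx": 0,"wy": 0,"wz": 0}
    - {"x": 0,"y": 0.17,"z": -0.21,"wx": 0,"wy": 0,"wz": 0}
    - {"x": 0,"y": 0.17,"z": -0.12,"wx": 0,"wy": 0,"wz": 0}
    - {"x": 0,"y": 0.17,"z": -0.07,"wx": 0,"wy": 0,"wz": 0}
    - {"x": 0,"y": 0.17,"z": -0.03,"wx": 0,"wy": 0,"wz": 0}
    - {"x": 0,"y": 0.17,"z": 0,"wx": 0,"wy": 0,"wz": 0}
    - {"x": 0,"y": 0.17,"z": 0.02,"wx": 0,"wy": 0,"wz": 0}
    - {"x": 0,"y": 0.17,"z": 0.02,"wx": 0,"wy": 0,"wz": 0}

```text
t: 4.85
eef_pos: [0.5492, 0.2307, 0.0611]
tool_rot: [0.701, 0.713, 0.004, 0.003]
force: [7.5, -0.2, 2.0]
finger_gap: -0.003
grip_force: 3.2
```

```bash
python3 -c "
from h import *
go(.05,.165,.16)"
```

```text
4.85 [0.5492 0.2307 0.0611] [0.701  0.7131 0.004  0.0026] [ 7.5 -0.2  2. ] -0.003491665752005936
stand [ 50.2 164.8  61.1]
d [ 0.002  0.004 -0.495] w [ 0.003  -0.0006 -0.0003]
```

drive_tool:
  increments:
    - {"x": 0,"y": 0,"z": -0.25,"wx": 0,"wy": 0,"wz": 0}
    - {"x": 0.3,"y": 0,"z": -0.5,"wx": 0,"wy": 0,"wz": 0}
    - {"x": 0.6,"y": 0,"z": -0.5,"wx": 0,"wy": 0,"wz": 0}

```text
t: 5.15
eef_pos: [0.5462, 0.3163, 0.157]
tool_rot: [0.703, 0.711, 0.003, 0.001]
force: [1.1, 0.6, 0.3]
finger_gap: -0.002
grip_force: 0.0
```

```bash
python3 -c "
from h import *
go(.02,.165,.1)
d=env.snapshot('scene');a=d['img'][110:240,150:320]
print(env.search_frame('scene','catch_knob')[:2])
d=env.snapshot('wrist');print(env.search_frame('wrist','catch_knob')[:2]);b=d['img']
for th in (.6,.8,1,1.2,1.4,1.6):print(th,pix(d,C+S.apply([.04*np.sin(th),.159,.049+.04*np.cos(th)])).round())
b=cv2.resize(b,(693,520));a=cv2.resize(a,(680,520))
cv2.imwrite('pics/w3.png',cv2.resize(np.hstack([a,b]),(798,302))[:,:,::-1])"
```

```text
5.15 [0.5462 0.3163 0.157 ] [0.703  0.7112 0.0029 0.001 ] [1.1 0.6 0.3] -0.0022590631614046734
stand [ 48.7 250.5 157. ]
d [-0.429 -0.142  0.283] w [ 0.0018 -0.0008 -0.0021]
[]
[{'xyz': [0.5407, 0.2, 0.0616], 'p': 0.58}]
0.6 [228. 312.]
0.8 [235. 308.]
1 [241. 303.]
1.2 [245. 299.]
1.4 [247. 294.]
1.6 [248. 289.]
```

View pics/w3.png

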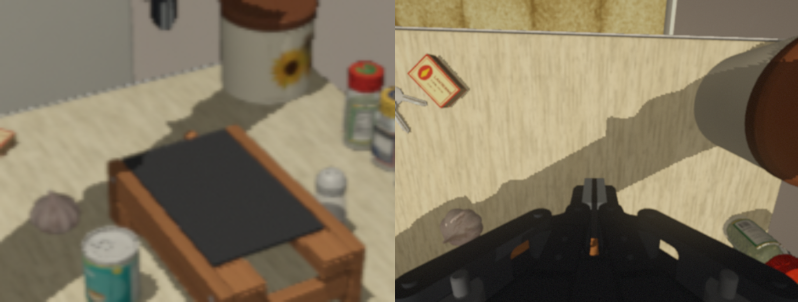

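```bash
python3 -c "
from h import *
d=env.snapshot('scene');e=env.snapshot('top');print(env.search_frame('top','catch_knob')[:2])
for th in (.6,.8,1,1.2,1.4,1.6):
  X=C+S.apply([.04*np.sin(th),.159,.049+.04*np.cos(th)]);print(th,pix(d,X).round(1),pix(e,X).round(1))
a=cv2.resize(d['img'][150:190,205:265],None,fx=8,fy=8);b=cv2.resize(e['img'][170:230,165:225],(320,320))
print(a.shape);cv2.imwrite('pics/w4.png',np.hstack([a[:320],b])[:,:,::-1])"
```

```text
[{'xyz': [0.5297, 0.2065, 0.0583], 'p': 0.74}]
0.6 [227.1 162.6] [187.6 193.4]
0.8 [229.2 163.7] [187.9 190.9]
1 [230.8 165.2] [188.3 189. ]
1.2 [232. 167.] [188.8 187.8]
1.4 [232.7 169.2] [189.3 187.1]
1.6 [232.9 171.6] [189.9 187.2]
(320, 480, 3)
```

View pics/w4.png

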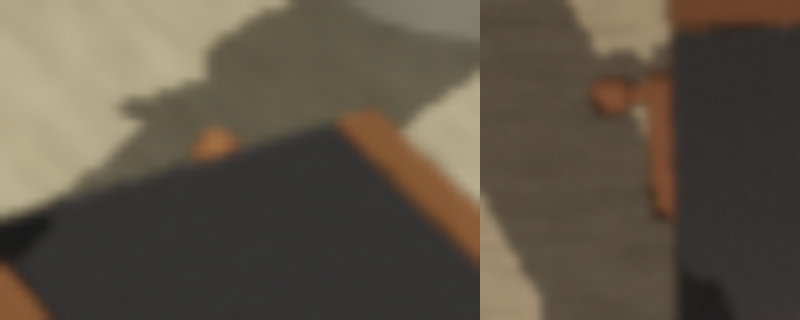

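The catch is nearly down: the bar lies along x in the top view and the knob sits around 1.2–1.5 rad. One more press directly above it will make sure.

drive_tool:
  increments:
    - {"x": -0.2,"y": -0.06,"z": 0,"wx": 0.002,"wy": -0.001,"wz": -0.002}
    - {"x": -0.425,"y": -0.06,"z": 0.1,"wx": 0.002,"wy": -0.001,"wz": -0.002}
    - {"x": -0.425,"y": -0.06,"z": 0.3,"wx": 0.002,"wy": -0.001,"wz": -0.002}
    - {"x": -0.425,"y": -0.06,"z": 0.4,"wx": 0.002,"wy": -0.001,"wz": -0.002}
    - {"x": -0.425,"y": -0.06,"z": 0.43,"wx": 0.002,"wy": -0.001,"wz": -0.002}
    - {"x": -0.425,"y": -0.06,"z": 0.46,"wx": 0.002,"wy": -0.001,"wz": -0.002}
    - {"x": -0.425,"y": -0.06,"z": 0.48,"wx": 0.002,"wy": -0.001,"wz": -0.002}
    - {"x": -0.425,"y": -0.06,"z": 0.49,"wx": 0.002,"wy": -0.001,"wz": -0.002}

```text
t: 6.3
eef_pos: [0.534, 0.2325, 0.0554]
tool_rot: [0.699, 0.716, -0.003, -0.001]
force: [-1.8, -2.7, 9.8]
finger_gap: 0.004
grip_force: 4.7
```

```bash
python3 -c "
from h import *
go(.0,.165,.14)"
```

```text
6.3 [0.534  0.2325 0.0554] [ 6.986e-01  7.155e-01 -2.500e-03 -6.000e-04] [-1.8 -2.7  9.8] 0.003811020473518852
stand [ 35.  166.9  55.4]
d [-0.01  -0.177 -0.422] w [-0.0014  0.0009  0.0019]
```

drive_tool:
  increments:
    - {"x": 0,"y": 0,"z": -0.25,"wx": 0,"wy": 0,"wz": 0}
    - {"x": 0,"y": -0.1,"z": -0.49,"wx": -0.001,"wy": 0.001,"wz": 0.002}
    - {"x": -0.25,"y": -0.175,"z": -0.49,"wx": -0.001,"wy": 0.001,"wz": 0.002}
    - {"x": -0.5,"y": -0.175,"z": -0.49,"wx": -0.001,"wy": 0.001,"wz": 0.002}
    - {"x": -0.75,"y": -0.175,"z": -0.49,"wx": -0.001,"wy": 0.001,"wz": 0.002}
    - {"x": -1,"y": -0.175,"z": -0.49,"wx": -0.001,"wy": 0.001,"wz": 0.002}
    - {"x": -1,"y": -0.175,"z": -0.49,"wx": -0.001,"wy": 0.001,"wz": 0.002}

```text
t: 7.0
eef_pos: [0.504, 0.0242, 0.1544]
tool_rot: [0.705, 0.71, -0.001, 0.0]
force: [0.5, 0.1, 0.2]
finger_gap: -0.002
grip_force: 0.0
```

```bash
python3 -c "
from h import *
go(.0,-.107,.066)"
```

```text
7.0 [0.504  0.0242 0.1544] [ 7.047e-01  7.095e-01 -7.000e-04  4.000e-04] [0.5 0.1 0.2] -0.00200988790430275
stand [  1.3 -40.8 154.4]
d [-0.33  -0.002  0.443] w [-0.0001  0.0005 -0.0036]
```

drive_tool:
  increments:
    - {"x": -0.2,"y": -0.005,"z": 0,"wx": 0,"wy": 0,"wz": -0.0035}
    - {"x": -0.34,"y": -0.005,"z": 0,"wx": 0,"wy": 0,"wz": -0.0035}
    - {"x": -0.34,"y": -0.005,"z": 0.2,"wx": 0,"wy": 0,"wz": -0.0035}
    - {"x": -0.34,"y": -0.005,"z": 0.35,"wx": 0,"wy": 0,"wz": -0.0035}
    - {"x": -0.34,"y": -0.005,"z": 0.445,"wx": 0,"wy": 0,"wz": -0.0035}
    - {"x": -0.34,"y": -0.005,"z": 0.445,"wx": 0,"wy": 0,"wz": -0.0035}

```text
t: 7.6
eef_pos: [0.5016, -0.0354, 0.062]
tool_rot: [0.697, 0.717, -0.003, -0.002]
force: [-0.3, 0.6, -0.1]
finger_gap: 0.0
grip_force: 0.0
```

```bash
python3 -c "
from h import *
go(.0,-.085,.066)"
```

```text
7.6 [ 0.5016 -0.0354  0.062 ] [ 0.6967  0.7173 -0.0027 -0.0025] [-0.3  0.6 -0.1] 9.196055525888737e-05
stand [  -2.2 -100.4   62. ]
d [ 0.077  0.012 -0.02 ] w [-0.0023  0.0001  0.0035]
```

drive_tool:
  increments:
    - {"x": 0.03,"y": 0.01,"z": -0.02,"wx": -0.002,"wy": 0,"wz": 0.0035}
    - {"x": 0.06,"y": 0.01,"z": -0.02,"wx": -0.002,"wy": 0,"wz": 0.0035}
    - {"x": 0.085,"y": 0.01,"z": -0.02,"wx": -0.002,"wy": 0,"wz": 0.0035}
    - {"x": 0.11,"y": 0.01,"z": -0.02,"wx": -0.002,"wy": 0,"wz": 0.0035}
    - {"x": 0.135,"y": 0.01,"z": -0.02,"wx": -0.002,"wy": 0,"wz": 0.0035}
    - {"x": 0.16,"y": 0.01,"z": -0.02,"wx": -0.002,"wy": 0,"wz": 0.0035}
    - {"x": 0.185,"y": 0.01,"z": -0.02,"wx": -0.002,"wy": 0,"wz": 0.0035}
    - {"x": 0.205,"y": 0.01,"z": -0.02,"wx": -0.002,"wy": 0,"wz": 0.0035}
    - {"x": 0.22,"y": 0.01,"z": -0.02,"wx": -0.002,"wy": 0,"wz": 0.0035}
    - {"x": 0.22,"y": 0.01,"z": -0.02,"wx": -0.002,"wy": 0,"wz": 0.0035}

```text
t: 8.6
eef_pos: [0.5039, 0.0089, 0.0678]
tool_rot: [0.701, 0.714, 0.001, 0.001]
force: [0.7, -2.0, 0.8]
finger_gap: 0.001
grip_force: 0.8
```

```bash
python3 -c "
from h import *
go(.0,-.041,.066)
e=env.snapshot('top');d=env.snapshot('scene')
a=cv2.resize(e['img'][150:250,165:325],None,fx=4.5,fy=4.5,interpolation=2);cv2.imwrite('pics/p1.png',a[:,:,::-1])
for y in (.13,.15,.16,.17,.18,.19):print(y,((pix(e,C+S.apply([0,y,.081]))-[165,150])*4.5).round())
print(((pix(e,C+S.apply([.083,.13,.081]))-[165,150])*4.5).round())"
```

```text
8.6 [0.5039 0.0089 0.0678] [0.7006 0.7136 0.0013 0.0008] [ 0.7 -2.   0.8] 0.0007032318841913552
stand [  0.9 -56.1  67.8]
d [ 0.076 -0.004  0.009] w [ 0.0009 -0.0002  0.0001]
0.13 [158. 237.]
0.15 [120. 238.]
0.16 [101. 239.]
0.17 [ 82. 239.]
0.18 [ 62. 240.]
0.19 [ 43. 240.]
[155.  78.]
```

View pics/p1.png

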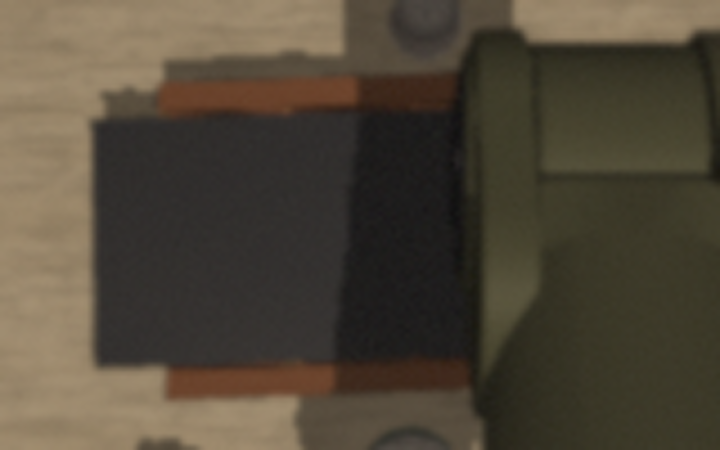

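The slate now sticks out about 35 mm (front at u=95, stand end at u=163), which agrees with the kinematics. It needs another 15 mm.

drive_tool:
  increments:
    - {"x": 0.02,"y": 0,"z": 0,"wx": 0,"wy": 0,"wz": 0}
    - {"x": 0.04,"y": 0,"z": 0,"wx": 0,"wy": 0,"wz": 0}
    - {"x": 0.06,"y": 0,"z": 0,"wx": 0,"wy": 0,"wz": 0}
    - {"x": 0.073,"y": 0,"z": 0,"wx": 0,"wy": 0,"wz": 0}
    - {"x": 0.073,"y": 0,"z": 0,"wx": 0,"wy": 0,"wz": 0}

```text
t: 9.2
eef_pos: [0.5036, 0.0238, 0.0678]
tool_rot: [0.7, 0.714, 0.001, 0.001]
force: [0.4, -0.2, 0.5]
finger_gap: -0.003
grip_force: 0.0
```

```bash
python3 -c "
from h import *
go(.0,-.041,.066)
e=env.snapshot('top');row=lambda v:e['img'][v,165:215].max(1)
print(row(185));print(row(205));print(row(220))
print(pix(e,C+S.apply([0,.18,.081])))"
```

```text
9.2 [0.5036 0.0238 0.0678] [7.005e-01 7.137e-01 1.300e-03 6.000e-04] [ 0.4 -0.2  0.5] -0.0033104765650176027
stand [  0.8 -41.2  67.8]
d [ 0.001 -0.004  0.009] w [ 0.0009 -0.0003  0.0002]
[152 152 154 152 151 152 153 153 152 150 149 147 139 109  71  51  47  46
  46  45  47  47  48  46  46  47  46  47  47  47  47  47  47  46  47  47
  48  47  48  47  48  46  47  48  48  47  47  48  49  49]
[156 154 153 151 152 154 154 154 155 155 154 150 147 133  98  61  50  50
  50  47  50  51  48  50  50  49  49  49  50  49  49  48  49  49  48  49
  49  48  49  50  49  49  49  50  49  49  50  51  51  50]
[155 153 152 151 149 153 153 154 152 152 154 156 156 147 110  70  53  51
  50  49  50  51  51  49  50  49  49  50  51  51  51  51  51  51  51  53
  51  52  52  52  51  52  52  52  53  51  52  53  54  53]
[178.84161869 203.30006324]
```

About 50 mm sticks out. Now I'll back the finger off and lift it away.

drive_tool:
  increments:
    - {"x": -0.06,"y": 0,"z": 0,"wx": 0,"wy": 0,"wz": 0}
    - {"x": -0.12,"y": 0,"z": 0,"wx": 0,"wy": 0,"wz": 0}
    - {"x": -0.2,"y": 0,"z": -0.1,"wx": 0,"wy": 0,"wz": 0}
    - {"x": -0.2,"y": 0,"z": -0.35,"wx": 0,"wy": 0,"wz": 0}
    - {"x": -0.2,"y": 0,"z": -0.6,"wx": 0,"wy": 0,"wz": 0}
    - {"x": -0.4,"y": 0,"z": -0.7,"wx": 0,"wy": 0,"wz": 0}
    - {"x": -0.6,"y": 0,"z": -0.7,"wx": 0,"wy": 0,"wz": 0}
    - {"x": -0.6,"y": 0,"z": -0.7,"wx": 0,"wy": 0,"wz": 0}
    - {"x": -0.6,"y": 0,"z": -0.7,"wx": 0,"wy": 0,"wz": 0}

```text
t: 10.15
eef_pos: [0.505, -0.0995, 0.208]
tool_rot: [0.702, 0.712, 0.001, 0.001]
force: [-0.8, 0.3, 0.1]
finger_gap: 0.003
grip_force: 0.0
```

```bash
python3 -c "
from h import *
st()
e=env.snapshot('top');d=env.snapshot('scene')
cv2.imwrite('pics/f.png',np.hstack([cv2.resize(e['img'][150:290,165:325],(400,350)),cv2.resize(d['img'][110:285,150:350],(400,350))])[:,:,::-1])"
```

```text
10.15 [ 0.505  -0.0995  0.208 ] [0.7024 0.7118 0.0014 0.001 ] [-0.8  0.3  0.1] 0.002595967343821967
```

View pics/f.png

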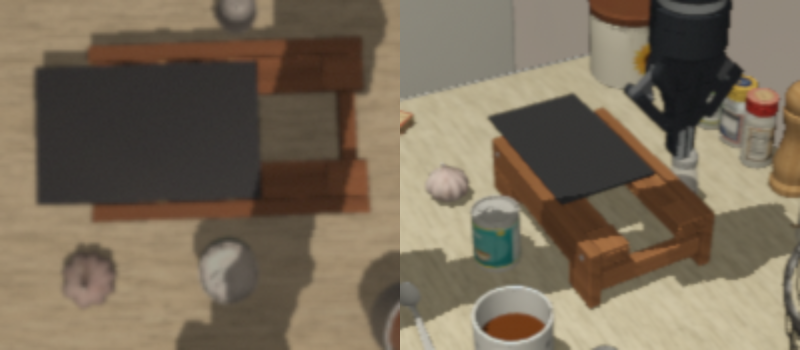

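The slate lies flat with its front at u=37 against the stand end at u=91. The tin, garlic and shaker haven't moved, and the robot is clear of everything.

```bash
python3 -c "
from rig import env
print(env.close_job())"
```

```text
the job is handed in; nothing more can be done
None
```

The catch is turned down to the +x side and the slate has been pushed out about 50 mm past the open end, lying flat; nothing else on the table appeared to move, and I handed the job in at about 10 s.

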